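Tip out the beads, try the case lid and hold it open

TASK

I am putting these loose beads back into their case: pour all six from the clear cup into the yellow tray, from low down so that they are not chipped, and stand the empty cup upright on the bench. Then tug the grey case's lid up by its black wing knob, knob still unturned, to learn whether the catch is holding; if it is, free it with a quarter turn of the knob anticlockwise. Raise the lid about 45 degrees and finish while still holding it there so that I can reach in from my side; leave the tray and the other things where they stand.

Things in the scene. Friction and masses are not known exactly. Their poses are not given: they have to be found in the camera images.
- cup: clear plastic cup standing upright on the bench, holding the six beads; 75 mm tall, outside diameter 59 mm at the foot and 67 mm at the rim (about 64 mm at mid height and above), wall 3 mm, floor 4 mm; about 80 g. Origin: centre of its underside; z along its axis towards the mouth. Beads start to roll out once it is tipped well past level (about 20 degrees beyond horizontal clears it)
- bead0: turquoise ball bead, 15 mm in diameter, 10 g; starts in the cup. Origin: its centre
- bead1: green ball bead, 15 mm in diameter, 10 g; starts in the cup. Origin: its centre
- bead2: turquoise ball bead, 15 mm in diameter, 10 g; starts in the cup. Origin: its centre
- bead3: ochre ball bead, 15 mm in diameter, 10 g; starts in the cup. Origin: its centre
- bead4: rust red ball bead, 15 mm in diameter, 10 g; starts in the cup. Origin: its centre
- bead5: turquoise ball bead, 15 mm in diameter, 10 g; starts in the cup. Origin: its centre
- tray: open shallow tray of pale yellow card, loose on the bench, 150 mm (its x) by 170 mm (its y) outside and 28 mm tall, walls and floor 4 mm; 0.35 kg. Origin: centre of its underside
- case: grey aluminium-edged transport case, fixed to the bench, 200 mm (its x) by 240 mm (its y), 87 mm tall with the lid shut. Origin: centre of its underside; x points away from its hinge towards the side with the catch, y along the hinge, z up. The lid is hinged along the top of its -x side (the side nearer the robot); its free edge lies on its +x side
- lid_hinge (a point): point on the lid's hinge axis, fixed to the case: 100 mm from the case's centre towards its -x side and 75 mm above its underside; axes as the case's. The hinge axis runs along y
- lid (a joint): opening angle of the lid, rad: 0 shut, at most 1.4; the edge with the knob rises and swings back over the hinge. It has no stay: it always falls shut when let go. The 12 mm thick lid weighs about 0.45 kg, some 3 N felt at the knob. If the catch is holding, the lid gives only about 0.025 rad (4 mm at the knob) and then stops dead; if not, it simply rises
- panel: the lid itself, with the knob that it carries. Origin on the hinge axis at its middle; x across the lid to the free edge (200 mm), y along the hinge, z up through it: underside at 0, top at 12 mm
- wing_grip (a point): the place to pinch the black wing knob on the lid: middle of its upright bar, 170 mm from the hinge axis, 26 mm above the lid's top. The bar is 42 mm long (along this frame's x), 12 mm thick (along its y) and stands from 10 to 38 mm above the lid, with bare steel plate 3 mm high under it; z is the knob's axis. Turns with the knob, rises with the lid
- wing (a joint): turn of the wing knob, rad, growing anticlockwise seen from above: about 0 to 0.2 as found (bar nearly at right angles to the hinge), stop at 1.6. It turns a steel tongue under the lid that catches behind a keeper inside the case; past about 1.1 the tongue is clear. The keeper is loose on its strip, so with the knob closed the tongue may or may not be caught: nothing outside shows it. Stays where it is left; about 0.05 N m to turn
- spool: thread spool, cream with a red top, 42 mm in diameter, 58 mm tall, loose bystander. Origin: centre of its underside
- jar: glass jar with a teal lid, 56 mm in diameter, 75 mm tall, loose bystander. Origin: centre of its underside
- pot: small white lidded pot, 44 mm in diameter, 45 mm tall, loose bystander. Origin: centre of its underside
- squeeze: white squeeze bottle with a nozzle, 60 mm in diameter, 135 mm tall, loose bystander. Origin: centre of its underside
- brush: slim red-handled brush lying on the bench, 190 mm long along its x, 8 mm thick, loose bystander. Origin: underside, near its middle
There are look-alikes about, which are no part of the job. Leave any orange look-alike of the cup alone.

How it is judged:
On the way, in this order (a step that is already met when the one before it is completed fails the run):
1. all six beads have been poured into the tray (x of bead0 in the frame of tray between -0.07 and 0.07 m and y of bead0 in the frame of tray between -0.08 and 0.08 m and z of bead0 in the frame of tray between 0 and 0.04 m and x of bead1 in the frame of tray between -0.07 and 0.07 m and y of bead1 in the frame of tray between -0.08 and 0.08 m and z of bead1 in the frame of tray between 0 and 0.04 m and x of bead2 in the frame of tray between -0.07 and 0.07 m and y of bead2 in the frame of tray between -0.08 and 0.08 m and z of bead2 in the frame of tray between 0 and 0.04 m and x of bead3 in the frame of tray between -0.07 and 0.07 m and y of bead3 in the frame of tray between -0.08 and 0.08 m and z of bead3 in the frame of tray between 0 and 0.04 m and x of bead4 in the frame of tray between -0.07 and 0.07 m and y of bead4 in the frame of tray between -0.08 and 0.08 m and z of bead4 in the frame of tray between 0 and 0.04 m and x of bead5 in the frame of tray between -0.07 and 0.07 m and y of bead5 in the frame of tray between -0.08 and 0.08 m and z of bead5 in the frame of tray between 0 and 0.04 m), for 0.2 s.
2. the lid is tugged up against its play (more than 0.008 rad) while the knob is still unturned (under 0.5 rad) (value of joint lid above 0.008 rad and value of joint wing below 0.5 rad and contact force between the fingers and panel above 0.5 N), for 0.05 s.
At the end, for the whole second after the job is handed in: The robot is holding the case's lid open between 0.6 and 1.1 rad (34 to 63 degrees), still, with its fingers bearing on the lid or knob (over 0.5 N) and no loose thing propping it; all six beads lie in the tray; the cup stands upright (within 0.1 rad) and still on the bench outside the tray (all of step 1 and value of joint lid between 0.6 and 1.1 rad and velocity of joint lid between -0.1 and 0.1 rad/s and contact force between the fingers and panel above 0.5 N and contact force between panel and cup below 0.1 N and contact force between panel and tray below 0.1 N and contact force between panel and spool below 0.1 N and contact force between panel and jar below 0.1 N and contact force between panel and pot below 0.1 N and contact force between panel and squeeze below 0.1 N and contact force between panel and brush below 0.1 N and angle between cup's own z axis and vertical below 0.1 rad and height (world z) of cup below 0.01 m and horizontal distance between cup and tray above 0.09 m and linear speed of cup below 0.03 m/s); the arm keeps its last pose, push and grip.
It fails at once if the spool, jar, pot, squeeze bottle or brush is shifted by more than 30 mm (distance of any of spool, jar, pot, squeeze, brush from where it was at the start of the episode above 0.03 m).
It fails at once if the tray is shoved by more than 50 mm (distance of tray from where it was at the start of the episode above 0.05 m).
It fails at once if a bead is dropped from a height (moves faster than 2 m/s, a fall of about 20 cm) (linear speed of any of bead0, bead1, bead2, bead3, bead4, bead5 above 2 m/s).
It also fails if it takes over 64 s, if anything falls off the work surface, if the arm or the gripper's body presses on something with over 40 N, if the wrist force passes 120 N, or if a joint passes its speed limit or range.

ROBOT

A 7-joint arm with a two-finger parallel gripper is mounted at the origin on the work surface. World frame = base frame: x ahead of the robot, y to its left, z up, the work surface at z = 0. Lengths are in m, angles in rad, forces in N, time in s.
With the tool pointing down it reaches from about 0.4 to 0.85 m from the base axis. Payload 10.4 kg.
Tool frame: the origin (TCP) lies midway between the tips of the shut fingers; the grasp point (between the pads) lies 19 mm behind it (manip.hold_point_z is the distance from the TCP to the grasp point, in m); z points along the fingers, y is the line along which they close (so a half turn about z gives the same grasp; the last joint's range is limited). The gripper opens to 85 mm and grips with 20 to 120 N. Pads are 22 mm wide; open, the fingers measure 114 mm over their backs; the gripper's body (76 mm by 85 mm) begins 54 mm behind the grasp point. The pads swing forward as they close: fully open they stand 13 mm farther back than shut.
Start: joints at [-1.272, 0.332, -0.065, 1.46, 0.022, 1.35, -0.088], TCP at [0.198, 0.593, 0.231] pointing down, gripper open.
Joint ranges: [-2.6, 2.6], [-0.5, 2.12], [-1.47, 1.34], [0.16, 2.42], [-1.27, 4.41], [0.06, 2.06], [-2.6, 2.6]. Speed limits (rad/s): [2.22, 2.22, 2.79, 2.79, 3.14, 3.14, 3.14].

INTERFACE

Orientations are given as a unit quaternion [x, y, z, w].
In Python, from workcell import manip, eyes, job gives the robot as it stands.
- The arm moves only by the shell command python3 -m crank 'ROWS' [FORCE]. ROWS is JSON, a list that holds one entry, the list of rows, each a list of 7 numbers: the finger opening in cm, from 0 to 8.54, then the shift along the world's x, y, z in cm, then the turn, a rotation vector about the world's x, y, z in degrees. In form: [[[hand, x, y, z, ax, ay, az], ...]]. A call has 1 to 20 rows; each row shifts and turns the commanded pose from where the row before left it; what a row does not reach is not made up. A row lasts 1/8 s, in which the tool goes at most 62.5 mm and 10.7 degrees, less where a joint would pass 70% of its speed; a pose out of reach is approached as far as the arm can. A call with a gripper value outside its range is refused whole. The fingers move at their own pace and stop on an object; FORCE is the grip in N (left out, the last holds). Time passes only in rows, so rows that do not move let the fingers close. It gives the time, the measured TCP pose, the force, the opening and the grip force at its end, in the units of the state.
- manip.get_obs(): the state, without advancing time (a new reading comes with each control period).
- eyes.camera(name): name is "scene" or "top" or "wrist"; returns (picture, depth): 400x640x3 uint8, red, green, blue; 400x640 float32, m along the optical axis (not along the pixel's ray), 0 where there is no reading.
- eyes.camera_params(name): a dict with "fx", "fy", "cx", "cy" (pixels), "world_from_camera" (4x4, takes a point from camera to world coordinates); the wrist camera has in their place "hand_eye" (4x4, takes a point from camera to tool coordinates, whose origin is the TCP and whose axes are the flange's). Camera axes: x right, y down, z forward; pixel columns grow to the right and rows downward; lengths in m; the calibration is good to about 2 mm. A picture is of the moment at which its call begins: read the wrist's pose just before it. camera_params takes no time and is no camera call.
- job.hand_in(): hands the job in; it is judged then, once.
The state is a dict: "clock": time; "joint_pos": joint angles; "joint_velocities": joint speeds; "tau": joint torques, N m; "position": TCP position; "ee_rot": TCP orientation; "ft_force": force on the tool from outside, world axes, zero at the start; "torque": the same for the moment, N m; "grip_width": opening from 0.0 (shut) to 1.0 (fully open); "grasp_force": force on a finger pad.
Only numpy, scipy, OpenCV 4.12 (cv2) and the standard library are available. Lean on these libraries where they do the work, as an engineer would, in place of code of your own. Each camera call takes 0.05 s, during which the arm holds its last target. There are 200 camera calls.

## Working session

There is one attempt and no reset: what is moved stays moved. The work goes in short steps, Python scripts to look and compute and a shell command to move; the robot and the scene stay as the last step left them, time stands still between calls to the robot, and variables do not carry over. Pictures are saved under pics/ and viewed, at most 10 in all, crops included, and the job is handed in when it is done.

```bash
ls; mkdir -p pics
python3 - <<'E'
from workcell import manip, eyes, job
import cv2
o=manip.get_obs();print(o)
for n in("scene","top"):
    p,d=eyes.camera(n);cv2.imwrite(f"pics/{n}0.png",p[:,:,::-1]);c=eyes.camera_params(n);print(n,c)
    import numpy as np;np.savez(f"{n}0.npz",p=p,d=d,K=[c['fx'],c['fy'],c['cx'],c['cy']],T=c['world_from_camera'])
E
```

```text
pics
{'clock': 0.0, 'joint_pos': array([-1.27160156,  0.33288518, -0.06471351,  1.46093747,  0.02159803,
        1.34991758, -0.08852595]), 'joint_velocities': array([ 0.00216448,  0.00030596, -0.00081328, -0.000774  ,  0.00082396,
        0.00154324, -0.00018547]), 'tau': array([ 1.03103281e-03, -6.25457096e+01,  4.99246339e-02, -3.91614318e+01,
        1.61963655e-02,  9.86206869e-03, -1.55678418e-05]), 'position': array([0.1975454 , 0.59255781, 0.2305095 ]), 'ee_rot': array([ 1.60200418e-01,  9.87084241e-01, -7.20923271e-04, -8.58418348e-05]), 'ft_force': array([-0.34117293,  0.42455834,  0.16479539]), 'torque': array([-0.01676707,  0.07652182,  0.02873072]), 'grasp_force': 0.0, 'grip_width': 1.0030958123813816}
scene {'fx': 405.1703732484769, 'fy': 405.1703732484769, 'cx': 322.3149283238344, 'cy': 190.23172810216852, 'world_from_camera': array([[-5.20663384e-01,  4.58419377e-01, -7.20250870e-01,
         1.31962117e+00],
       [ 8.53762037e-01,  2.79722301e-01, -4.39142139e-01,
         5.80384962e-01],
       [ 1.58964765e-04, -8.43568082e-01, -5.37022221e-01,
         6.55104841e-01],
       [ 0.00000000e+00,  0.00000000e+00,  0.00000000e+00,
         1.00000000e+00]])}
top {'fx': 487.11378436230035, 'fy': 487.11378436230035, 'cx': 317.4554291318319, 'cy': 200.36586892792167, 'world_from_camera': array([[ 0.01740471, -0.9818763 ,  0.18872202,  0.30838511],
       [-0.99958404, -0.01274614,  0.02587053,  0.09209894],
       [-0.02299619, -0.18909379, -0.98168972,  1.29910714],
       [ 0.        ,  0.        ,  0.        ,  1.        ]])}
```

View pics/scene0.png

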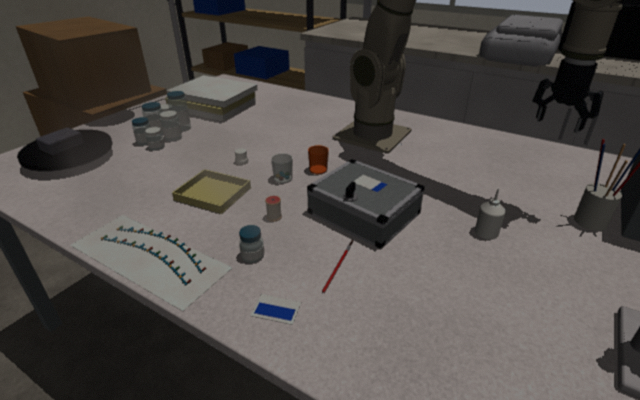

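View pics/top0.png

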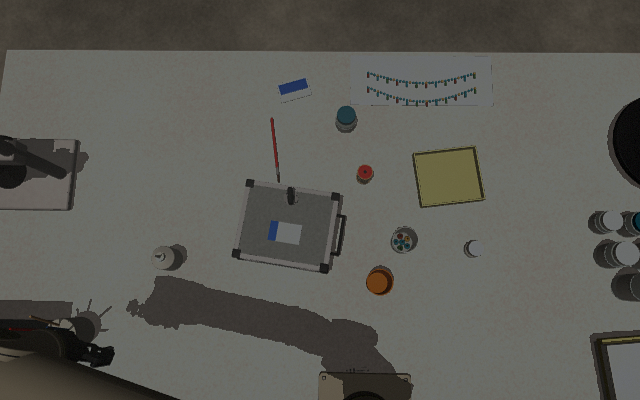

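The scene shows the cup at (282,168), the orange look-alike at (318,158), the tray at (212,190), the case at (365,200) and the spool at (273,207). In the top view the cup is at (402,239), the tray at (448,177), the knob at (291,195) and the pot at (473,248).

```bash
cat > h.py <<'E'
import numpy as np,cv2
from scipy.spatial.transform import Rotation as R
def ray(K,T,u,v,z):
    d=T[:3,:3]@np.array([(u-K[2])/K[0],(v-K[3])/K[1],1]);o=T[:3,3];return (o+d*(z-o[2])/d[2]).round(4)
def wrist(name):
    from workcell import manip,eyes
    o=manip.get_obs();c=eyes.camera_params("wrist");p,d=eyes.camera("wrist")
    cv2.imwrite(f"pics/{name}.png",p[:,:,::-1])
    B=np.eye(4);B[:3,:3]=R.from_quat(o["ee_rot"]).as_matrix();B[:3,3]=o["position"];T=B@np.array(c["hand_eye"])
    K=[c['fx'],c['fy'],c['cx'],c['cy']];np.savez(name+".npz",p=p,d=d,K=K,T=T)
    return p,d,K,T,o
E
python3 - <<'E'
from h import *
f=np.load("top0.npz");p,d,K,T=f['p'],f['d'],f['K'],f['T']
hsv=cv2.cvtColor(p,cv2.COLOR_RGB2HSV)
def blobs(lo,hi,z,n,amin=30):
    m=cv2.inRange(hsv,lo,hi);m=cv2.morphologyEx(m,cv2.MORPH_CLOSE,np.ones((3,3)))
    for c in cv2.findContours(m,0,2)[0]:
        if cv2.contourArea(c)>amin:
            r=cv2.minAreaRect(c);b=cv2.boxPoints(r)
            print(n,np.round(r[0]),np.round(r[1]),ray(K,T,*r[0],z)[:2],[ray(K,T,*q,z)[:2].tolist() for q in b] if n in('tray','case') else '')
blobs((22,70,60),(35,255,255),.028,'tray',1000)
blobs((5,150,60),(20,255,255),.07,'orange')
blobs((0,120,60),(4,255,255),.058,'red')
blobs((85,80,30),(110,255,255),.075,'teal',50)
for n,u,v,z in[('cup rim',403,239,.075),('knob',291,194,.125),('caseTL',249,183,.087),('caseTR',337,196,.087),('caseBL',236,253,.087),('caseBR',326,269,.087),('pot',473,247,.045),('bottle',162,256,.12),('handle',342,237,.06)]:print(n,ray(K,T,u,v,z))
# heights by depth around
for u,v in[(291,187),(291,194),(291,200),(270,210),(403,239),(448,177),(342,237)]:
    z=d[v,u];q=T@[(u-K[2])/K[0]*z,(v-K[3])/K[1]*z,z,1];print(u,v,q[:3].round(3))
a=cv2.resize(p[170:290,230:450],None,fx=3.6,fy=3.6,interpolation=cv2.INTER_CUBIC);cv2.imwrite('pics/crop.png',np.clip(a[:,:,::-1]*1.5,0,255))
E
```

```text
tray [448. 176.] [56. 66.] [ 0.6245 -0.2219] [[0.6876, -0.1258], [0.7143, -0.3032], [0.5628, -0.3159], [0.5367, -0.1425]]
orange [379. 282.] [25. 26.] [ 0.3415 -0.0319] 
red [365. 172.] [13. 13.] [0.6256 0.0029] 
red [274. 142.] [48.  2.] [0.7037 0.2435] 
teal [402. 243.] [17.  6.] [ 0.4379 -0.0889] 
teal [273. 230.] [ 8. 20.] [0.4651 0.2368] 
teal [346. 114.] [16. 18.] [0.7774 0.0528] 
cup rim [ 0.4477 -0.0922  0.075 ]
knob [0.5492 0.1885 0.125 ]
caseTL [0.5844 0.3002 0.087 ]
caseTR [0.5533 0.0746 0.087 ]
caseBL [0.4052 0.3248 0.087 ]
caseBR [0.3693 0.1    0.087 ]
pot [ 0.4333 -0.2747  0.045 ]
bottle [0.3925 0.4987 0.12  ]
handle [0.4522 0.0605 0.06  ]
291 187 [0.567 0.189 0.123]
291 194 [0.55  0.189 0.12 ]
291 200 [0.535 0.188 0.121]
270 210 [0.515 0.244 0.088]
403 239 [ 0.456 -0.104 -0.001]
448 177 [ 0.626 -0.227  0.005]
342 237 [0.459 0.059 0.   ][ WARN:0@0.495] global loadsave.cpp:1063 imwrite_ Unsupported depth image for selected encoder is fallbacked to CV_8U.
```

View pics/crop.png

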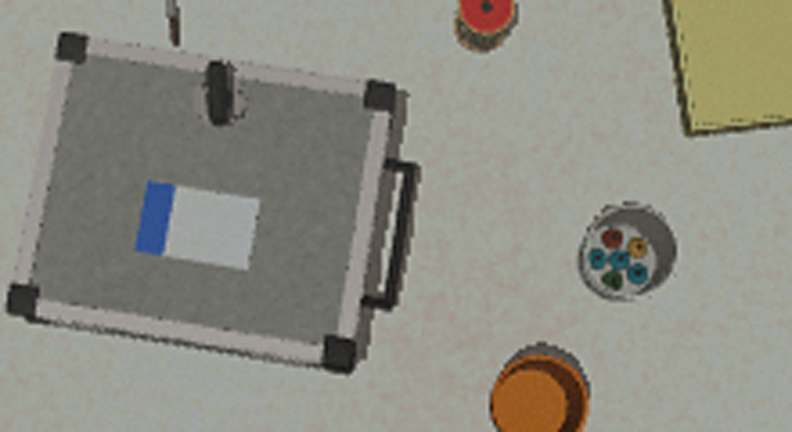

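The crop shows the cup rim centred at crop (627,251) with all six beads in it, and the knob bar running nearly along case x at (220,93).

```bash
python3 - <<'E'
from h import *
from workcell import eyes,manip
print(np.array(eyes.camera_params("wrist")["hand_eye"]).round(3),manip.hold_point_z)
f=np.load("top0.npz");print('cup',ray(f['K'],f['T'],404.2,239.7,.075))
# target orientation
p=np.radians(25);t=np.array([0,np.cos(p),-np.sin(p)]);y=np.array([1.,0,0]);M=np.c_[np.cross(y,t),y,t]
o=manip.get_obs();print('rotvec deg',np.degrees((R.from_matrix(M)*R.from_quat(o["ee_rot"]).inv()).as_rotvec()))
g=np.array([.446,-.0945,.045]);print('TCP at grasp',g+.019*t,'pre',g+.019*t-.13*t)
E
python3 -m crank '[[[8.5,0,0,6,0,0,0],[8.5,3,-5,3,0,0,-10],[8.5,3,-5,2,0,0,-10],[8.5,3,-5,0,0,0,-10],[8.5,3,-5,0,0,0,-10],[8.5,3,-5,0,0,0,-10],[8.5,3,-5,0,0,0,-10],[8.5,3,-5,0,0,0,-10],[8.5,2,-5,0,0,0,-10],[8.5,0,-6,0,0,0,-1],[8.5,0,-6,0,0,0,0],[8.5,0,-6,0,0,0,0],[8.5,0,-6,0,0,0,0],[8.5,0,-6,0,0,0,0],[8.5,0,-6,0,0,0,0]]]'; python3 -c "
from workcell import manip
print(manip.get_obs()['joint_pos'].round(2))"
```

```text
[[-0.    -0.964 -0.267  0.068]
 [ 1.    -0.    -0.001 -0.002]
 [ 0.001 -0.267  0.964 -0.143]
 [ 0.     0.     0.     1.   ]] 0.0187
cup [ 0.446  -0.0952  0.075 ]
rotvec deg [ 56.02337236  40.29464405 -63.3727225 ]
TCP at grasp [ 0.446      -0.07728015  0.03697025] pre [ 0.446      -0.19510016  0.09191063]
clock: 1.98
position: [0.4257, -0.1667, 0.3398]
ee_rot: [0.763, 0.647, 0.0, -0.0]
ft_force: [1.7, -0.4, 0.6]
grip_width: 0.997
grasp_force: 0.0
[-0.61 -0.18  0.79  1.73  0.13  1.54 -0.  ]
```

```bash
python3 -m crank '[[[8.5,0,-2,0,0,0,9.5],[8.5,0,-2,0,10,0,0],[8.5,0,-2,-2,10,0,0],[8.5,1,-2,-3,10,0,0],[8.5,1,0,-3,10,0,0],[8.5,0,0,-3,10,0,0],[8.5,0,0,-3,10,0,0],[8.5,0,0,-2,5,0,0],[8.5,0,0,0,0,0,0]]]'
cat > st.py <<'E'
from h import *
from workcell import manip
o=manip.get_obs();M=R.from_quat(o['ee_rot']).as_matrix()
print('t',round(o['clock'],2),'pos',o['position'].round(4),'hold',(o['position']-.0187*M[:,2]).round(4),'q',o['joint_pos'].round(2));print('x',M[:,0].round(3),'y',M[:,1].round(3),'z',M[:,2].round(3),'F',o['ft_force'].round(1),'grip',round(o['grip_width']*85.4,1),round(o['grasp_force'],1))
E
python3 st.py
```

```text
clock: 3.1
position: [0.4373, -0.2274, 0.1949]
ee_rot: [0.614, 0.618, 0.336, -0.358]
ft_force: [0.5, -0.0, 0.8]
grip_width: 0.996
grasp_force: 0.0
t 3.1 pos [ 0.4373 -0.2274  0.1949] hold [ 0.4378 -0.2433  0.2046] q [ 0.3   0.74  0.72  1.51 -0.91  2.05  1.15]
x [0.01  0.519 0.855] y [ 1.     0.02  -0.024] z [-0.029  0.855 -0.519] F [ 0.5 -0.   0.8] grip 85.0 0.0
```

```bash
python3 -m crank '[[[8.5,0.8,3,-2,0,0,0],[8.5,0,3,-3,0,0,0],[8.5,0,0,-3,0,0,1.5],[8.5,0,0,-2.5,0,0,0],[8.5,0,0,0,0,0,0]]]'>/dev/null; python3 st.py
python3 - <<'E'
from h import *
p,d,K,T,o=wrist("w1")
E
```

```text
t 3.73 pos [ 0.4466 -0.1665  0.0925] hold [ 0.4476 -0.1824  0.1023] q [ 0.22  0.82  0.67  1.64 -0.95  1.87  1.24]
x [-0.009  0.524  0.852] y [ 0.999  0.05  -0.02 ] z [-0.053  0.851 -0.523] F [-0.1  0.6 -0. ] grip 84.8 0.0
```

View pics/w1.png

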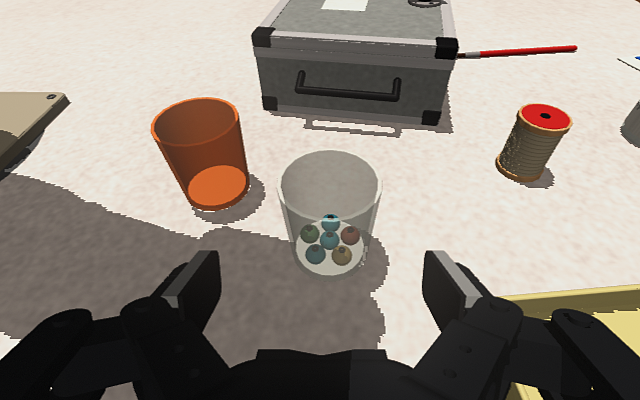

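The cup is between the fingers' paths, its rim centred near (330,186) and spanning columns 279–381. The orange cup is at (200,150), clear of the left finger.

```bash
python3 - <<'E'
from h import *
f=np.load("w1.npz")
print(ray(f['K'],f['T'],330,186,.075),ray(f['K'],f['T'],331,247,.004))
E
python3 -m crank '[[[8.5,0,0,0,6,0,-3.5],[8.5,0,0,0,0,0,0]]]'>/dev/null; python3 st.py
```

```text
[ 0.4477 -0.1048  0.075 ] [ 0.4482 -0.1012  0.004 ]
t 4.03 pos [ 0.4458 -0.1682  0.0927] hold [ 0.4457 -0.1851  0.1008] q [ 0.29  0.86  0.64  1.64 -1.01  1.93  1.24]
x [0.023 0.431 0.902] y [ 1.    -0.013 -0.019] z [ 0.003  0.902 -0.431] F [ 0.3 -0.5 -0.5] grip 84.9 0.0
```

```bash
python3 -m crank '[[[8.5,0.1,3,-1.7,0,0,0],[8.5,0.1,3,-1.7,0,0,0],[8.5,0,2.6,-1.6,0,0,0],[8.5,0,0,0,0,0,0],[5.5,0,0,0,0,0,0],[5.5,0,0,0,0,0,0],[5.5,0,0,0,0,0,0],[5.5,0,0,0,0,0,0],[5.5,0,0,0,0,0,0]]]' 30 >/dev/null; python3 st.py
```

```text
t 5.15 pos [ 0.4489 -0.0824  0.0434] hold [ 0.4489 -0.0993  0.0514] q [ 0.18  0.86  0.58  1.79 -1.08  1.78  1.27]
x [0.019 0.43  0.903] y [ 1.    -0.012 -0.016] z [ 0.004  0.903 -0.43 ] F [-1.  -1.7  6.5] grip 65.5 32.3
```

```bash
python3 -m crank '[[[5.5,0,0,2,0,0,0],[5.5,0,0,4,0,0,0],[5.5,0,-1,4,0,0,0],[5.5,2,-2,2,0,0,0],[5.5,3,-3,0,0,0,0],[5.5,3,-3,0,0,0,0],[5.5,0,0,0,0,9,0],[5.5,0,0,0,0,0,0]]]' 35 >/dev/null; python3 st.py
```

```text
t 6.15 pos [ 0.5286 -0.1714  0.1627] hold [ 0.5298 -0.1883  0.1706] q [ 0.29  0.87  0.57  1.38 -1.05  2.04  0.86]
x [0.161 0.431 0.888] y [ 0.985 -0.01  -0.173] z [-0.065  0.902 -0.426] F [-0.4 -0.4 -1.6] grip 64.8 38.9
```

```bash
python3 -m crank '[[[5.5,1,-1,0,0,0,-10],[5.5,1,-1,0,0,0,-10],[5.5,1,-1,0,0,0,-10],[5.5,0,0,0,8.7,-5,0],[5.5,0,0,0,8.7,-5,0],[5.5,0,0,0,0,0,0]]]' >/dev/null; python3 st.py
```

```text
t 6.9 pos [ 0.5559 -0.2029  0.1587] hold [ 0.5476 -0.2195  0.1609] q [ 0.77  0.81  0.07  1.62 -1.25  1.75  0.74]
x [0.21  0.026 0.977] y [ 0.872 -0.457 -0.175] z [ 0.442  0.889 -0.118] F [-1.3 -0.5 -0.7] grip 64.9 39.1
```

Run:
```python
from h import *
from workcell import manip
M=R.from_quat(manip.get_obs()['ee_rot']).as_matrix();t=M[:,2];c=M@[.903,-.016,-.43]
for f in range(0,141,20):
    a=R.from_rotvec(np.radians(f)*t).apply(c);dn=np.array([0,0,-1])-(-a[2])*a;dn/=np.linalg.norm(dn)
    print(f,a.round(2),'tip',np.degrees(np.arccos(a[2])).round(),'lip rel hold',(.025*a+.033*dn).round(3))
print('rotvec10',(10*t).round(2),'back40',(-10*t).round(2))
```

```text
0 [-0.01 -0.35  0.94] tip 21.0 lip rel hold [-0.002 -0.04   0.012]
20 [ 0.25 -0.49  0.83] tip 33.0 lip rel hold [ 0.018 -0.037  0.003]
40 [ 0.45 -0.62  0.64] tip 50.0 lip rel hold [ 0.024 -0.033 -0.009]
60 [ 0.58 -0.72  0.37] tip 68.0 lip rel hold [ 0.022 -0.028 -0.021]
80 [ 0.62 -0.78  0.06] tip 86.0 lip rel hold [ 0.017 -0.021 -0.031]
100 [ 0.56 -0.79 -0.24] tip 104.0 lip rel hold [ 0.009 -0.013 -0.038]
120 [ 0.41 -0.75 -0.51] tip 121.0 lip rel hold [ 0.002 -0.004 -0.041]
140 [ 0.18 -0.67 -0.72] tip 136.0 lip rel hold [-0.002  0.006 -0.041]
rotvec10 [ 4.42  8.89 -1.18] back40 [-4.42 -8.89  1.18]
```

```bash
python3 -m crank '[[[5.5,3,1.5,-1.5,0,0,0],[5.5,2.7,1.5,-1.5,0,0,0],[5.5,0,0,-1.5,0,0,0],[5.5,0,0,0,4.4,8.9,-1.2],[5.5,0,0,0,4.4,8.9,-1.2],[5.5,0,0,0,4.4,8.9,-1.2],[5.5,0,0,0,4.4,8.9,-1.2],[5.5,0,0,0,2.2,4.4,-0.6],[5.5,0,0,0,2.2,4.4,-0.6],[5.5,0,0,0,2.2,4.4,-0.6],[5.5,0,0,0,2.2,4.4,-0.6],[5.5,0,0,0,0,0,0]]]' >/dev/null; python3 st.py
```

```text
t 8.4 pos [ 0.6148 -0.1706  0.1148] hold [ 0.6066 -0.1873  0.1171] q [ 0.76  0.91 -0.05  1.54 -1.25  1.62 -0.32]
x [ 0.861 -0.375  0.344] y [ 0.261 -0.255 -0.931] z [ 0.437  0.891 -0.121] F [ 0.2 -0.1 -0.8] grip 64.7 39.1
```

Tracking is good; now I continue the roll slowly.

```bash
python3 -m crank '[[[5.5,0,0,0,2.2,4.4,-0.6],[5.5,0,0,0,2.2,4.4,-0.6],[5.5,0,0,0,2.2,4.4,-0.6],[5.5,0,0,0,2.2,4.4,-0.6],[5.5,0,0,0,2.2,4.4,-0.6],[5.5,0,0,0,2.2,4.4,-0.6],[5.5,0,0,0,2.2,4.4,-0.6],[5.5,0,0,0,2.2,4.4,-0.6],[5.5,0,0,0,2.2,4.4,-0.6],[5.5,0,0,0,2.2,4.4,-0.6],[5.5,0,0,0,2.2,4.4,-0.6],[5.5,0,0,0,2.2,4.4,-0.6],[5.5,0,0,0,2.2,4.4,-0.6],[5.5,0,0,0,0,0,0],[5.5,0,0,0,0,0,0],[5.5,0,0,0,0,0,0],[5.5,0,0,0,0,0,0],[5.5,0,0,0,0,0,0]]]' >/dev/null; python3 st.py
python3 - <<'E'
from h import *
from workcell import eyes
p,d=eyes.camera("top");a=p[120:280,380:540];b,_=eyes.camera("scene");b=b[110:260,150:310]
z=lambda i:cv2.resize(i,(400,400),interpolation=cv2.INTER_CUBIC)
cv2.imwrite("pics/pour.png",np.clip(np.hstack([z(a),z(b)])[:,:,::-1]*1.5,0,255).astype(np.uint8))
E
```

```text
t 10.65 pos [ 0.615  -0.1707  0.1151] hold [ 0.6067 -0.1873  0.1172] q [ 0.78  0.91 -0.06  1.55 -1.26  1.62 -1.44]
x [ 0.605 -0.392 -0.693] y [-0.659  0.24  -0.712] z [ 0.446  0.888 -0.113] F [-0.3  0.3 -1.2] grip 64.9 39.1
```

View pics/pour.png

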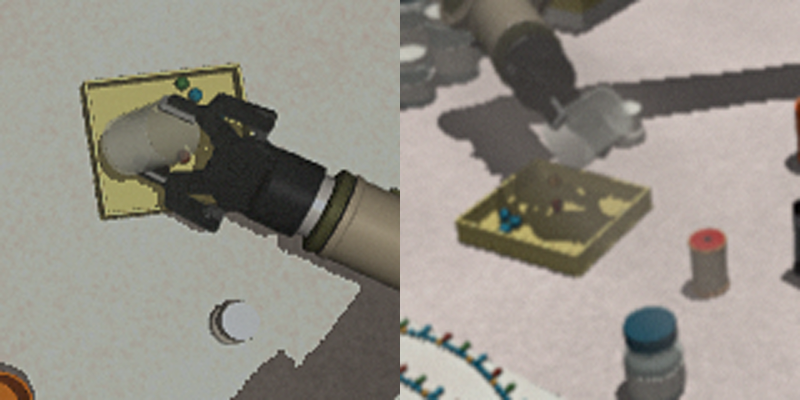

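```bash
python3 -m crank '[[[5.5,0,0,3,-4.4,-8.9,1.2],[5.5,0,0,3,-4.4,-8.9,1.2],[5.5,-1,0,0,-4.4,-8.9,1.2],[5.5,-2,0,0,-4.4,-8.9,1.2],[5.5,-2,0,0,-4.4,-8.9,1.2],[5.5,-2,0,0,-4.4,-8.9,1.2],[5.5,-2,0,0,-4.4,-8.9,1.2],[5.5,-2,0,0,-4.4,-8.9,1.2],[5.5,-2,0,0,-4.4,-8.9,1.2],[5.5,-1,0,0,-4.4,-8.9,1.2],[5.5,-1,0,0,-4.4,-8.9,1.2],[5.5,0,0,0,-4.4,-8.9,1.2],[5.5,0,0,0,0,0,0]]]' >/dev/null; python3 st.py
python3 - <<'E'
from h import *
from workcell import manip,eyes
M=R.from_quat(manip.get_obs()['ee_rot']).as_matrix();c=M@[.903,-.016,-.43];print('cup axis',c.round(3))
ax=np.cross(c,[0,0,1]);print('fix rotvec deg',np.degrees(ax/np.linalg.norm(ax)*np.arccos(c[2])).round(1))
p,d=eyes.camera("top");a=p[120:240,390:510]
cv2.imwrite("pics/tray.png",np.clip(cv2.resize(a,(500,500),interpolation=cv2.INTER_CUBIC)[:,:,::-1]*1.6,0,255).astype(np.uint8))
E
```

```text
t 12.38 pos [ 0.465  -0.1709  0.1753] hold [ 0.4569 -0.1876  0.1775] q [ 1.11  0.69 -0.25  1.82 -1.03  1.64  0.68]
x [ 0.273 -0.005  0.962] y [ 0.86  -0.448 -0.246] z [ 0.432  0.894 -0.118] F [-0.4  0.6 -0.3] grip 64.7 39.1
cup axis [ 0.047 -0.382  0.923]
fix rotvec deg [-22.4  -2.7   0. ]
```

View pics/tray.png

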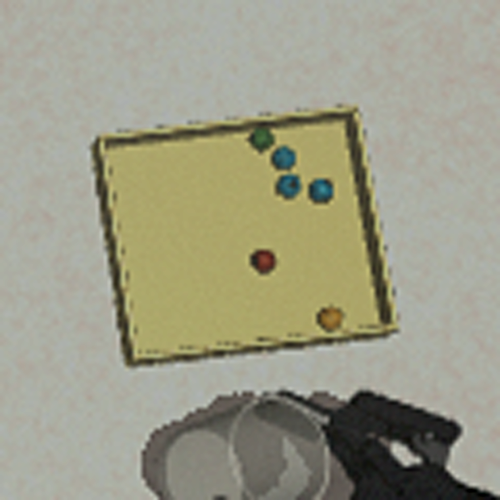

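All six beads lie in the tray: green (262,138), three turquoise near (290,175), red (263,261), ochre (330,318). The cup is empty, so I straighten it and set it down.

```bash
python3 -m crank '[[[5.5,0,2,0,-7.5,-0.9,0],[5.5,0,2,-2,-7.5,-0.9,0],[5.5,0,2,-2,-7.4,-0.9,0],[5.5,0,0,0,0,0,0]]]' >/dev/null; python3 st.py
python3 - <<'E'
from h import *
from workcell import manip
M=R.from_quat(manip.get_obs()['ee_rot']).as_matrix();c=M@[.903,-.016,-.43];print('cup axis',c.round(3))
E
```

```text
t 12.93 pos [ 0.4648 -0.1083  0.1357] hold [ 0.4565 -0.123   0.1437] q [ 1.03  0.44 -0.27  2.03 -1.    1.31  0.84]
x [0.229 0.365 0.902] y [ 0.867 -0.498 -0.019] z [ 0.442  0.787 -0.431] F [ 0.4 -0.9 -0.9] grip 64.8 39.2
cup axis [ 0.003 -0.001  1.   ]
```

```bash
python3 -m crank '[[[5.5,-0.3,0.8,-3,0,0,0],[5.5,-0.3,0.8,-3,0,0,0],[5.5,0,0,-2,0,0,0],[5.5,0,0,-0.8,0,0,0],[5.5,0,0,-0.3,0,0,0],[5.5,0,0,0,0,0,0]]]' >/dev/null; python3 st.py
```

```text
t 13.68 pos [ 0.4594 -0.095   0.0446] hold [ 0.451  -0.1097  0.0526] q [ 1.02  0.62 -0.27  2.06 -1.02  1.18  1.  ]
x [0.228 0.365 0.903] y [ 0.866 -0.5   -0.017] z [ 0.445  0.786 -0.43 ] F [-0.7  0.8 -0.4] grip 64.5 39.2
```

```bash
python3 -m crank '[[[5.5,0,0,-0.1,0,0,0],[5.5,0,0,0,0,0,0]]]' | grep ft; python3 -m crank '[[[5.5,0,0,-0.1,0,0,0],[5.5,0,0,0,0,0,0]]]' |grep ft; python3 st.py
```

```text
ft_force: [0.0, -0.3, -0.1]
ft_force: [-3.0, -2.7, 10.1]
t 14.18 pos [ 0.4594 -0.0946  0.0435] hold [ 0.4511 -0.1093  0.0515] q [ 1.02  0.62 -0.27  2.06 -1.02  1.18  1.01]
x [0.226 0.364 0.904] y [ 0.866 -0.499 -0.016] z [ 0.445  0.786 -0.428] F [-3.  -2.7 10.1] grip 64.7 39.4
```

```bash
python3 -m crank '[[[8.5,0,0,0,0,0,0],[8.5,0,0,0,0,0,0],[8.5,0,0,0,0,0,0],[8.5,0,0,0,0,0,0],[8.5,-0.9,-1.6,0.9,0,0,0],[8.5,-1.3,-2.4,1.3,0,0,0],[8.5,-1.3,-2.4,1.3,0,0,0],[8.5,-1.3,-2.4,1.3,0,0,0],[8.5,-1.3,-2.4,1.3,0,0,0],[8.5,0,0,4,0,0,0],[8.5,0,0,6,0,0,0],[8.5,0,0,6,0,0,0],[8.5,0,0,0,0,0,0]]]' >/dev/null; python3 st.py
python3 - <<'E'
from h import *
from workcell import eyes,manip
p,d=eyes.camera("top");q,_=eyes.camera("scene")
z=lambda i:cv2.resize(i,(400,400),interpolation=cv2.INTER_CUBIC)
cv2.imwrite("pics/placed.png",np.clip(np.hstack([z(p[170:270,350:450]),z(q[120:220,230:330])])[:,:,::-1]*1.5,0,255).astype(np.uint8))
# bench knob target: tool down, tool y along bar thickness
E
```

```text
t 15.8 pos [ 0.3988 -0.2075  0.2667] hold [ 0.3905 -0.2221  0.2748] q [ 1.16  0.29 -0.17  1.87 -0.9   1.65  0.7 ]
x [0.224 0.371 0.901] y [ 0.866 -0.499 -0.01 ] z [ 0.446  0.783 -0.433] F [ 0.6  0.  -0.4] grip 84.9 0.0
```

View pics/placed.png

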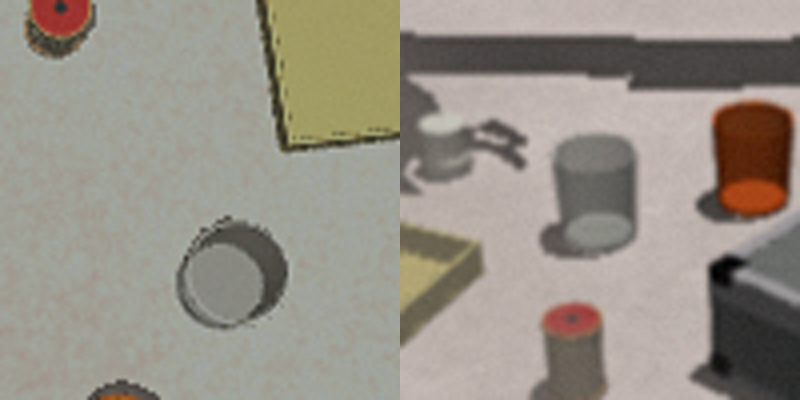

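The cup stands upright on the bench with nothing touching it. Next I go over the knob.

```bash
python3 -m crank '[[[8.5,0,1,1,-8.66,5,0],[8.5,0,1,1,-8.66,5,0],[8.5,0,2,1,-8.66,5,0],[8.5,1,3,0,-8.66,5,0],[8.5,1,3,0,-8.66,5,0],[8.5,1,3,0,-8.66,5,0],[8.5,1,3,0,-3.5,2,0],[8.5,1,3,0,0,0,-10],[8.5,1,3,0,0,0,-10],[8.5,1,3,0,0,0,-10],[8.5,2,3,0,0,0,-10],[8.5,2,3,0,0,0,-10],[8.5,2,3,0,0,0,-10],[8.5,0,3,0,0,0,0],[8.5,0,3,0,0,0,0],[8.5,0,0,0,0,0,0]]]' >/dev/null; python3 st.py
```

```text
t 17.9 pos [0.5266 0.1956 0.2914] hold [0.5265 0.1954 0.3101] q [ 0.33  0.27 -0.92  1.51  0.21  1.46 -2.17]
x [ 1.    -0.008  0.005] y [-0.008 -1.    -0.009] z [ 0.005  0.009 -1.   ] F [ 0.5  0.5 -0.1] grip 84.7 0.0
```

Run:
```python
from h import *
p,d,K,T,o=wrist("w2")
```

```text
(no output)
```

View pics/w2.png

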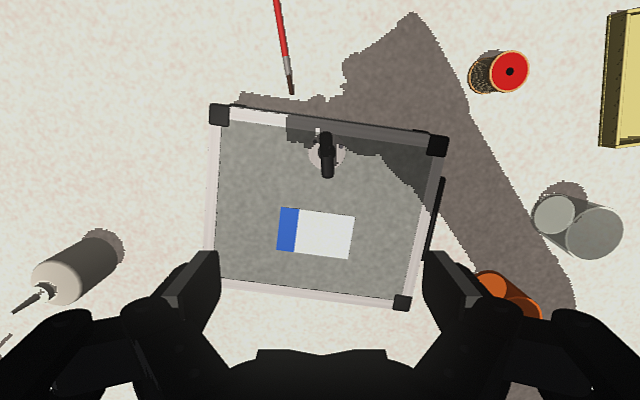

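The bar is at about (326,155), running nearly vertically from (326,132) to (327,178). I'll take its pose from depth.

Run:
```python
from h import *
f=np.load("w2.npz");K,T,d=f['K'],f['T'],f['d']
v,u=np.mgrid[100:215,270:390];z=d[100:215,270:390]
P=np.stack([(u-K[2])/K[0]*z,(v-K[3])/K[1]*z,z],-1)@T[:3,:3].T+T[:3,3]
for lo in(.112,.118):
    Q=P[(P[...,2]>lo)&(z>0)];c=cv2.minAreaRect((Q[:,:2]*1000).astype(np.float32));e=np.linalg.eigh(np.cov(Q[:,:2].T))[1][:,1]
    print(len(Q),Q.mean(0).round(4),Q.max(0).round(3),c,np.degrees(np.arctan2(e[1],e[0])))
L=P[(P[...,2]>.08)&(P[...,2]<.095)];print('lid z',np.median(L[:,2]))
for n,a,b in[('TL',219,115),('TR',437,146),('BR',402,303)]:print(n,ray(K,T,a,b,.087))
```

```text
576 [0.5487 0.1902 0.1242] [0.569 0.196 0.127] ((547.6279907226562, 190.1307830810547), (41.762699127197266, 11.922274589538574), 2.923369884490967) -177.29391291438637
569 [0.5484 0.1902 0.1243] [0.568 0.196 0.127] ((547.47021484375, 190.12271118164062), (41.446712493896484, 11.922274589538574), 2.923369884490967) -177.22908460888948
lid z 0.08734299860165579
TL [0.5838 0.2968 0.087 ]
TR [0.5516 0.0782 0.087 ]
BR [0.3718 0.1038 0.087 ]
```

```bash
python3 -m crank '[[[4,1,-0.3,-5,0,0,3.3],[4,1.1,-0.25,-5,0,0,0],[4,0,0,-5,0,0,0],[4,0,0,-3,0,0,0],[4,0,0,-1.6,0,0,0],[4,0,0,0,0,0,0]]]' >/dev/null; python3 st.py; python3 -m crank '[[[0.5,0,0,0,0,0,0],[0.5,0,0,0,0,0,0],[0.5,0,0,0,0,0,0],[0.5,0,0,0,0,0,0],[0.5,0,0,0,0,0,0]]]' 60 >/dev/null; python3 st.py
```

```text
t 18.7 pos [0.5485 0.1867 0.0964] hold [0.5484 0.1865 0.1151] q [ 0.27  0.48 -0.84  1.71  0.39  1.12 -2.21]
x [0.999 0.044 0.007] y [ 0.044 -0.999 -0.007] z [ 0.007  0.007 -1.   ] F [-0.2  0.2  0.9] grip 40.0 0.0
t 19.32 pos [0.5494 0.1918 0.0991] hold [0.5492 0.1915 0.1178] q [ 0.27  0.47 -0.85  1.71  0.38  1.12 -2.21]
x [0.999 0.048 0.013] y [ 0.048 -0.999 -0.013] z [ 0.012  0.014 -1.   ] F [ 1.7 11.9 -4.9] grip 11.0 60.3
```

```bash
python3 -m crank '[[[0.5,0,0.5,0,0,0,0],[0.5,0,0,0,0,0,0]]]' >/dev/null; python3 st.py;  python3 -m crank '[[[0.5,0,0,0.4,0,0,0],[0.5,0,0,0.4,0,0,0],[0.5,0,0,0,0,0,0]]]' >/dev/null; python3 st.py; python3 -m crank '[[[0.5,0,0,0.4,0,0,0],[0.5,0,0,0.0,0,0,0]]]' >/dev/null; python3 st.py
```

```text
t 19.57 pos [0.5495 0.1921 0.0989] hold [0.5493 0.192  0.1176] q [ 0.26  0.48 -0.84  1.71  0.39  1.12 -2.22]
x [0.999 0.045 0.01 ] y [ 0.045 -0.999 -0.006] z [ 0.01   0.006 -1.   ] F [-3.1 -2.4  7.9] grip 10.8 62.1
t 19.95 pos [0.5485 0.1922 0.1039] hold [0.5483 0.192  0.1226] q [ 0.27  0.47 -0.85  1.7   0.38  1.13 -2.21]
x [0.999 0.045 0.008] y [ 0.045 -0.999 -0.008] z [ 0.007  0.008 -1.   ] F [  4.4   3.  -19.7] grip 10.7 61.1
t 20.2 pos [0.5478 0.1921 0.1051] hold [0.5477 0.1919 0.1238] q [ 0.27  0.47 -0.85  1.7   0.38  1.14 -2.21]
x [0.999 0.045 0.006] y [ 0.045 -0.999 -0.009] z [ 0.005  0.009 -1.   ] F [ 14.7   9.2 -45. ] grip 10.6 61.0
```

The catch holds: the lid stopped dead after about 5 mm and the pull rose to 45 N. I unload it and turn the knob.

```bash
python3 -m crank '[[[0.5,0,0,-0.5,0,0,0],[0.5,0,0,-0.5,0,0,0],[0.5,0,0,0,0,0,0]]]' >/dev/null; python3 st.py;  python3 -m crank '[[[0.5,0,0,0,0,0,9],[0.5,0,0,0,0,0,9],[0.5,0,0,0,0,0,9],[0.5,0,0,0,0,0,9],[0.5,0,0,0,0,0,9],[0.5,0,0,0,0,0,9],[0.5,0,0,0,0,0,9],[0.5,0,0,0,0,0,9],[0.5,0,0,0,0,0,2],[0.5,0,0,0,0,0,0]]]' >/dev/null; python3 st.py
```

```text
t 20.57 pos [0.5489 0.1923 0.0996] hold [0.5487 0.1921 0.1183] q [ 0.26  0.48 -0.85  1.71  0.39  1.13 -2.22]
x [0.999 0.045 0.009] y [ 0.045 -0.999 -0.007] z [ 0.008  0.007 -1.   ] F [-1.9 -1.6 -1.1] grip 11.0 67.4
t 21.82 pos [0.5485 0.1926 0.0994] hold [0.5486 0.1924 0.1181] q [ 0.42  0.6  -1.09  1.69  0.55  1.2  -1.04]
x [0.234 0.972 0.008] y [ 0.972 -0.234 -0.008] z [-0.006  0.01  -1.   ] F [-6.1 -1.2  2.5] grip 11.0 68.0
```

```bash
python3 -m crank '[[[0.5,-0.1,0,0.75,-0.35,-2.5,0],[0.5,-0.15,0,0.7,-0.35,-2.5,0],[0.5,-0.4,0.05,1.45,-0.7,-4.95,0],[0.5,0,0,0,0,0,0]]]' >/dev/null; python3 st.py
```

```text
t 22.32 pos [0.5417 0.1939 0.1292] hold [0.5385 0.1942 0.1476] q [ 0.49  0.43 -1.15  1.82  0.58  1.07 -1.1 ]
x [0.23  0.973 0.026] y [ 0.958 -0.231  0.169] z [ 0.17  -0.014 -0.985] F [-2.4  3.3 -5. ] grip 10.6 67.1
```

```bash
python3 -m crank '[[[0.5,-0.5,0.1,1.4,-0.7,-4.95,0],[0.5,-0.65,0.1,1.35,-0.7,-4.95,0],[0.5,-0.75,0.1,1.3,-0.7,-4.95,0],[0.5,-0.85,0.1,1.2,-0.7,-4.95,0],[0.5,0,0,0,0,0,0]]]' >/dev/null; python3 st.py; python3 -m crank '[[[0.5,-0.95,0.1,1.15,-0.7,-4.95,0],[0.5,-1.05,0.15,1.05,-0.7,-4.95,0],[0.5,-1.15,0.15,0.95,-0.7,-4.95,0],[0.5,0,0,0,0,0,0],[0.5,0,0,0,0,0,0],[0.5,0,0,0,0,0,0]]]' >/dev/null; python3 st.py
```

```text
t 22.95 pos [0.514  0.1983 0.1816] hold [0.5048 0.1994 0.1978] q [ 0.67 -0.04 -1.29  2.07  0.46  0.74 -1.15]
x [0.215 0.975 0.054] y [ 0.842 -0.213  0.495] z [ 0.495 -0.061 -0.867] F [-3.7  7.1 -7.6] grip 11.0 67.1
t 23.7 pos [0.4835 0.2028 0.2119] hold [0.4705 0.2044 0.2253] q [ 0.56 -0.44 -1.2   2.24  0.28  0.53 -1.16]
x [0.198 0.977 0.075] y [ 0.691 -0.193  0.696] z [ 0.695 -0.086 -0.714] F [-1.3  5.7 -6.7] grip 10.8 67.3
```

```bash
python3 -m crank '[[[0.5,0,0,0,0,0,0],[0.5,0,0,0,0,0,0],[0.5,0,0,0,0,0,0],[0.5,0,0,0,0,0,0]]]' >/dev/null; python3 st.py
python3 - <<'E'
from h import *
from workcell import eyes
q,_=eyes.camera("scene")
cv2.imwrite("pics/fin.png",np.clip(cv2.resize(q[110:310,150:450],(780,520))[:,:,::-1]*1.4,0,255).astype(np.uint8))
E
```

```text
t 24.2 pos [0.4836 0.2027 0.2118] hold [0.4706 0.2043 0.2252] q [ 0.56 -0.44 -1.2   2.24  0.28  0.53 -1.16]
x [0.198 0.977 0.076] y [ 0.691 -0.194  0.696] z [ 0.695 -0.086 -0.714] F [-1.5  6.  -5.6] grip 11.0 67.3
```

View pics/fin.png

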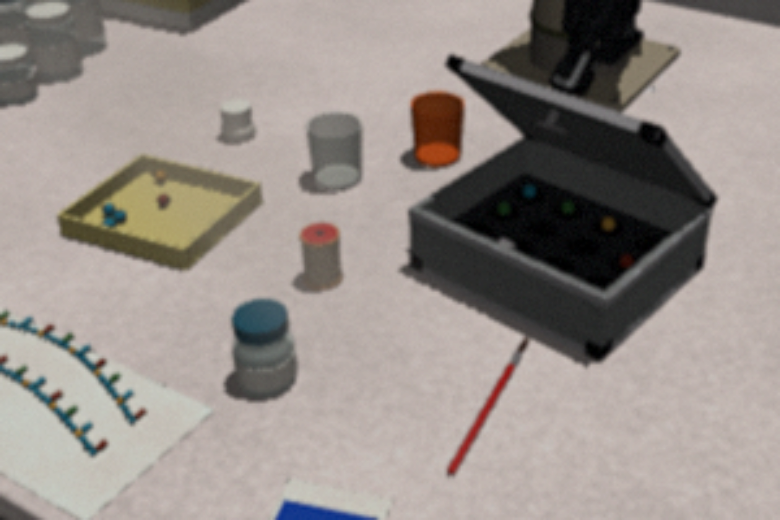

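The lid is held open at about 45°, the cup is upright at (335,150), and the beads are in the tray at (160,210).

```bash
python3 -c "
from workcell import job
print(job.hand_in())"
```

```text
the job is handed in; nothing more can be done
None
```

I poured all six beads into the tray and stood the empty cup upright on the bench; the tug showed the catch was holding, so I freed it with the quarter turn, and the job is handed in with the gripper holding the lid open at about 44°.

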